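# Seat a drill chuck in the rotary table's taper

### The arm

A 6-joint arm with a two-finger parallel gripper is mounted at the origin on the work surface. World frame = base frame: x ahead of the robot, y to its left, z up, the work surface at z = 0. Lengths are in m, angles in rad, forces in N, time in s.
With the tool pointing down it reaches from about 0.3 to 0.875 m from the base axis. Payload 6.4 kg.
Tool frame: the origin (TCP) lies between the finger pads; the fingertips stand 11 mm ahead of it and the grasp point (between the pads) lies 8 mm behind it (ctrl.tcp_to_tips is the distance from the TCP to the fingertips, in m); x points along the fingers, z is the direction in which the jaws open and shut, and the axes are right-handed (so a half turn about x gives the same grasp; the last joint's range is limited). The gripper opens to 85 mm and grips with 20 to 120 N. Pads are 22 mm wide; open, the fingers measure 114 mm over their backs; the gripper's body (76 mm by 85 mm) begins 54 mm behind the grasp point. The pads swing forward as they close: fully open they stand 13 mm farther back than shut.
Start: joints at [-1.525, 0.181, 1.607, -0, 1.354, -0.206], TCP at [0.143, -0.557, 0.242] pointing down, gripper open.
Joint ranges: [-2.99, 2.99], [-0.89, 2.07], [0.3, 2.58], [-1.14, 4.28], [0, 2.63], [-3.12, 3.12]. Speed limits (rad/s): [2.57, 2.57, 3.01, 3.14, 3.14, 3.14].

### API

Orientations are given as a unit quaternion [w, x, y, z].
In Python, from bench import ctrl, eyes, hand_in gives the robot as it stands. The module is installed in compiled form; this text tells all that it offers.
- The arm moves only by the tool step_arm, never from a script. Its arguments are lists of equal length, an entry for each row: "xyz": the shift along the world's x, y, z in mm, a list of three; "spin": the turn about the world's z in rad; "fingers": the opening in per cent of the stroke, from 0 (shut) to 100 (fully open). A call has 1 to 10 rows; each row is the pose to reach, as a shift and turn from the pose commanded when the call began; what a row does not reach only later rows make up. A row lasts 1/10 s, in which the tool goes at most 50 mm and 8.59 degrees, less where a joint would pass 70% of its speed; a pose out of reach is approached as far as the arm can. A call with a gripper value outside its range is refused whole. The fingers move at their own pace and stop on an object; the grip force is fixed at half the most. Time passes only in rows, so rows that repeat a pose let the fingers close. It gives the time, the measured TCP pose, the force and the opening at its end, in the units of the state.
- ctrl.get_obs(): the state, without advancing time (a new reading comes with each control period).
- eyes.camera(name): name is "scene" or "top" or "wrist"; returns the picture (384x512x3 uint8, red, green, blue); there is no depth.
- eyes.camera_model(name): a dict with "vertical_fov" (degrees; the focal length in pixels is half the picture's height over the tangent of half this angle, whatever the lens; pixels are square), "cx", "cy" (the principal point, pixels), "pose" (4x4, takes a point from camera to world coordinates); the wrist camera has in their place "tool_from_camera" (4x4, takes a point from camera to tool coordinates, whose origin is the TCP and whose axes are the tool frame's). Camera axes: x right, y up, looking along -z (the intrinsics and any distortion apply to the point x, -y, -z); pixel columns grow to the right and rows downward; lengths in m; the calibration is good to about 2 mm. A picture is of the moment at which its call begins: read the wrist's pose just before it. camera_model takes no time and is no camera call.
- hand_in(): hands the job in, once; it reports no verdict.
The state is a dict: "time_s": time; "q": joint angles; "dq": joint speeds; "joint_efforts": joint torques, N m; "eef_pos": TCP position; "eef_rot": TCP orientation; "wrist_force": force on the tool from outside, world axes, zero at the start; "torque": the same for the moment, N m; "opening": opening from 0.0 (shut) to 1.0 (fully open).
Only numpy, scipy, OpenCV 4.12 (cv2) and the standard library are available. Lean on these libraries where they do the work, as an engineer would, in place of code of your own. Each camera call takes 0.05 s, during which the arm holds its last target.

### The job

Get the puppet maker's rotary table ready for drilling: pull the red dust plug out of its centre bore and leave it in the blue tray, then take the drill chuck from the rack, set its tapered shank in the bore by hand - lightly, so that its shoulder still stands a little proud - and let go. Tap it home on its nose with the blue-headed mallet, in at least two separate blows, lifting the mallet clear in between and going on until the chuck's shoulder is down on the table's face. Finally stand the mallet on its striking face on the white board, and leave everything else on the bench where it is.

Things in the scene. Friction and masses are not known exactly. Their poses are not given: they have to be found in the camera images.
- rotary: Small cast rotary table, bolted down: grey-green base 140 x 116 mm, 50 mm high, on it a round steel face of 110 mm diameter whose top is 75 mm above the bench; a 58 mm handwheel on its -y side, out to 112 mm from the axis, top of its crank grip at 59 mm. Origin on the bench under the bore's axis, z up.
- rotary_face (a point): Centre of the bore's mouth in the round face, 75 mm above the bench. Bore: straight down, mouth 20 mm, then a 1:20 taper from 17.8 mm, 65 mm deep. A shank set in by hand wedges with its shoulder about 5 mm above the face; pushes under about 12 N drive it no deeper, blows of 15 to 30 N drive it 1 to 4 mm each, and it stays locked. Fully home the shoulder meets the face.
- chuck: Drill chuck on a tapered arbor, upright in one of the rack's sockets, shoulder on the rack's top. Dark knurled sleeve 36 mm diameter from 9 to 51 mm above the origin, steel collar 28 mm diameter below it, steel nose narrowing to 20 mm at 60 mm. Origin: centre of its shoulder (underside of the collar), z up. Shank hangs 64 mm below, 18 to 15 mm diameter, end rounded. About 0.42 kg.
- chuck_nose (a point): Centre of the chuck's nose, a flat ring of 20 mm diameter, 60 mm above the chuck's origin: where the mallet strikes.
- plug: Red plastic dust plug standing in the bore: flange 28 mm diameter, 4 mm thick, lying on the table's face; above it a grip knob 18 mm diameter up to 28 mm above the origin; below it a loose stem of 13 mm diameter and 20 mm. Origin at the centre of the flange's underside, z up the knob. 20 g; nothing holds it but its weight.
- tray: Open blue plastic tray fixed to the bench, 100 mm (its x) by 80 mm (its y), 26 mm high, walls and floor 3 mm. Origin on the bench under its centre.
- rack: Beech block fixed to the bench, 190 mm (its x) by 64 mm (its y), 82 mm high, with three upright sockets of 21 mm along its x axis at -62, 0 and +62 mm, one tapered tool in each. Origin on the bench under its centre.
- mallet: Dead-blow mallet standing on one striking face: upright head 36 mm diameter, 80 mm high, blue with cream faces; the wooden handle (15 to 19 mm thick) runs level from mid-head, 40 mm up, along its +x to 150 mm. Origin: centre of the lower face, z up. About 0.32 kg, balanced 6 mm off the head's axis. It can be held by the head's upper half, fingers on the two sides square to the handle.
- board: White-faced chipboard fixed to the bench, 220 mm (its x) by 150 mm (its y), 16 mm thick, on which the mallet, the doll and the lacquer bottle stand. Origin on the bench under its centre.
- centre: Bystander: steel dead centre with a point, 88 mm long, in one of the rack's sockets, standing out 14 mm above the rack. Origin at its lower end.
- drill: Bystander: taper-shank drill, bronze-grey, 11 mm diameter, in one of the rack's sockets, standing out 60 mm above the rack (top 142 mm above the bench). Origin at its lower end.
- doll: Bystander: wooden peg doll in red with a yellow-haired head, 40 mm diameter, 95 mm high, on the board. Origin under its foot.
- lacquer: Bystander: little orange lacquer bottle with a red cap, 30 mm diameter, 78 mm high, on the board. Origin under its foot.
- foam: Bystander: red foam block, 90 x 68 mm, 58 mm high, light and loose. Origin under its centre.
- bottle: Bystander: white spray bottle, 58 mm diameter, 165 mm high, at the back. Origin under its centre.
- brush_cup: Bystander: brown paper cup with brushes, 70 mm diameter at the rim, 85 mm high, brushes to about 155 mm, at the back. Origin under its centre.
- phone: Bystander: black phone lying flat, 74 x 150 mm, 9 mm thick, at the back. Origin under its centre.
Not all that is in view belongs to the job. Of the things like the tray, leave any that is brown or turquoise; of the rest the smaller one is meant.

How it is judged:
By the outcome, as a careful person would: the job done as asked, in the order asked, and still so for the second after the job is handed in, with the robot touching nothing.
It also fails if it takes over 72 s, if anything falls off the work surface, if the arm or the gripper's body presses on something with over 40 N, if the wrist force passes 120 N, or if a joint passes its speed limit or range.

## Working session

There is one attempt and no reset: what is moved stays moved. The work goes in short steps, Python scripts to look and compute and a tool call to move; the robot and the scene stay as the last step left them, time stands still between calls to the robot, and variables do not carry over. Pictures are saved under pics/ and viewed, and the job is handed in when it is done.

Besides the shell and the picture viewer there is one more tool, called after ">>>" as a command line: name --pt "numbers of a row" for each row, then --argument value for the rest. step_arm: Moves the arm, as the interface text tells. Its arguments: {"type":"object","properties":{"xyz":{"type":"array"},"spin":{"type":"array"},"fingers":{"type":"array"}},"required":["xyz","spin","fingers"]}

```bash
mkdir -p pics; ls; cat > h.py <<'E'
import numpy as np, cv2
from bench import ctrl, eyes, hand_in
E
python3 - <<'E'
from h import *
o=ctrl.get_obs(); print(o); print(ctrl.tcp_to_tips)
for n in ("scene","top","wrist"):
    print(n,eyes.camera_model(n))
    im=eyes.camera(n); cv2.imwrite(f"pics/{n}0.png",im[:,:,::-1]); 
E
```

```text
pics
{'time_s': 0.0, 'q': array([-1.52531972e+00,  1.81554499e-01,  1.60801432e+00,  1.99973776e-05,
        1.35382449e+00, -2.06291968e-01]), 'dq': array([-0.00203014, -0.00158002,  0.00069297, -0.00217279, -0.00107325,
        0.00039476]), 'joint_efforts': array([ 2.91503568e-05, -4.44864142e+01, -3.51340842e+01, -2.43587328e-04,
        9.02597472e-03,  2.89404852e-05]), 'eef_pos': array([ 0.14324448, -0.55631004,  0.24137354]), 'eef_rot': array([ 0.55841109,  0.43375785,  0.55922568, -0.43277917]), 'wrist_force': array([ 0.63629185, -1.08683546,  0.75369792]), 'torque': array([ 0.00999874, -0.02747211, -0.0658525 ]), 'opening': 1.0014351573871685}
0.011
scene {'vertical_fov': 53.21999464571557, 'cx': 255.436748571044, 'cy': 191.0816602598591, 'pose': array([[ 0.20576549, -0.72980081,  0.65195961,  1.2187527 ],
       [ 0.97845377,  0.14185939, -0.15001377, -0.15875044],
       [ 0.01699358,  0.66878   ,  0.74326613,  0.94999607],
       [ 0.        ,  0.        ,  0.        ,  1.        ]])}
top {'vertical_fov': 52.368148606319664, 'cx': 257.51528803186056, 'cy': 196.9939737171877, 'pose': array([[-0.00148603,  0.98015732, -0.19821558,  0.21919828],
       [-0.99985187, -0.00485524, -0.01651279,  0.01551671],
       [-0.01714752,  0.19816168,  0.98001934,  1.37314162],
       [ 0.        ,  0.        ,  0.        ,  1.        ]])}
wrist {'vertical_fov': 67.9076185473585, 'cx': 263.694321436544, 'cy': 187.525816827633, 'tool_from_camera': array([[ 7.49281991e-05,  3.08007060e-01, -9.51384068e-01,
        -1.32433004e-01],
       [-3.27290761e-04,  9.51384027e-01,  3.08007021e-01,
         7.87076413e-02],
       [ 9.99999944e-01,  2.88300804e-04,  1.72093357e-04,
        -1.65844815e-03],
       [ 0.00000000e+00,  0.00000000e+00,  0.00000000e+00,
         1.00000000e+00]])}
```

View pics/scene0.png

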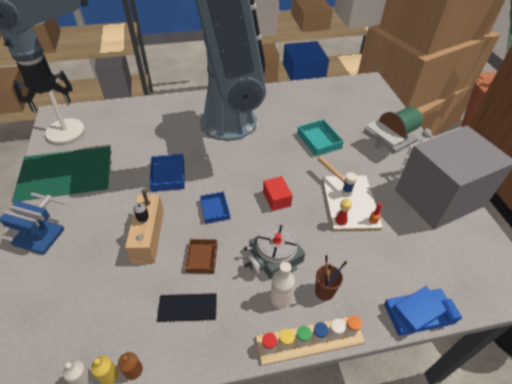

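View pics/top0.png

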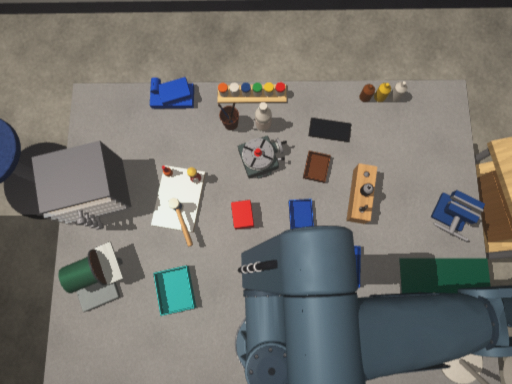

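View pics/wrist0.png

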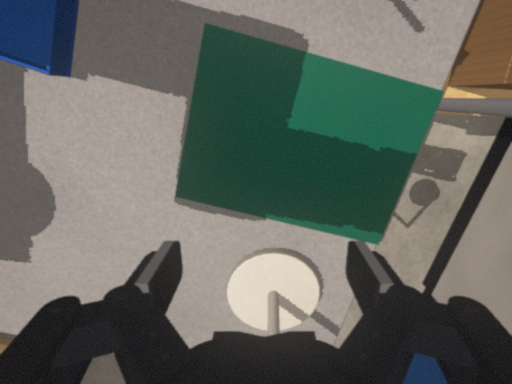

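```bash
cat > h.py <<'E'
import numpy as np, cv2
from scipy.spatial.transform import Rotation as R
from bench import ctrl, eyes, hand_in
def pose(name,obs=None):
    m=eyes.camera_model(name)
    if name!="wrist": return m,np.array(m["pose"])
    o=obs or ctrl.get_obs()
    T=np.eye(4); w,x,y,z=o["eef_rot"]; T[:3,:3]=R.from_quat([x,y,z,w]).as_matrix(); T[:3,3]=o["eef_pos"]
    return m,T@np.array(m["tool_from_camera"])
def foc(m): return 192/np.tan(np.radians(m["vertical_fov"])/2)
def ray(name,u,v,obs=None):
    m,P=pose(name,obs); f=foc(m)
    d=P[:3,:3]@np.array([(u-m["cx"])/f,-(v-m["cy"])/f,-1]); return P[:3,3],d/np.linalg.norm(d)
def onz(name,u,v,z,obs=None):
    c,d=ray(name,u,v,obs); return c+d*(z-c[2])/d[2]
def proj(name,p,obs=None):
    m,P=pose(name,obs); f=foc(m); q=P[:3,:3].T@(np.array(p)-P[:3,3]); return np.array([m["cx"]-f*q[0]/q[2],m["cy"]+f*q[1]/q[2]])
def tri(r1,r2):
    (a,d),(b,e)=r1,r2
    A=np.stack([d,-e],1); s=np.linalg.lstsq(A,b-a,rcond=None)[0]
    p,q=a+d*s[0],b+e*s[1]; return (p+q)/2,np.linalg.norm(p-q)
def crop(im,x0,y0,x1,y1,k,fn):
    c=cv2.resize(im[y0:y1,x0:x1,::-1],None,fx=k,fy=k,interpolation=cv2.INTER_CUBIC); cv2.imwrite("pics/"+fn,c)
E
python3 - <<'E'
from h import *
s=cv2.imread("pics/scene0.png")[:,:,::-1]; t=cv2.imread("pics/top0.png")[:,:,::-1]
crop(s,110,130,270,270,5,"s_a.png"); crop(s,230,140,390,280,5,"s_b.png")
crop(t,140,80,300,220,5,"t_a.png"); crop(t,280,120,400,260,4,"t_b.png")
E
```

```text
(no output)
```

View pics/s_a.png

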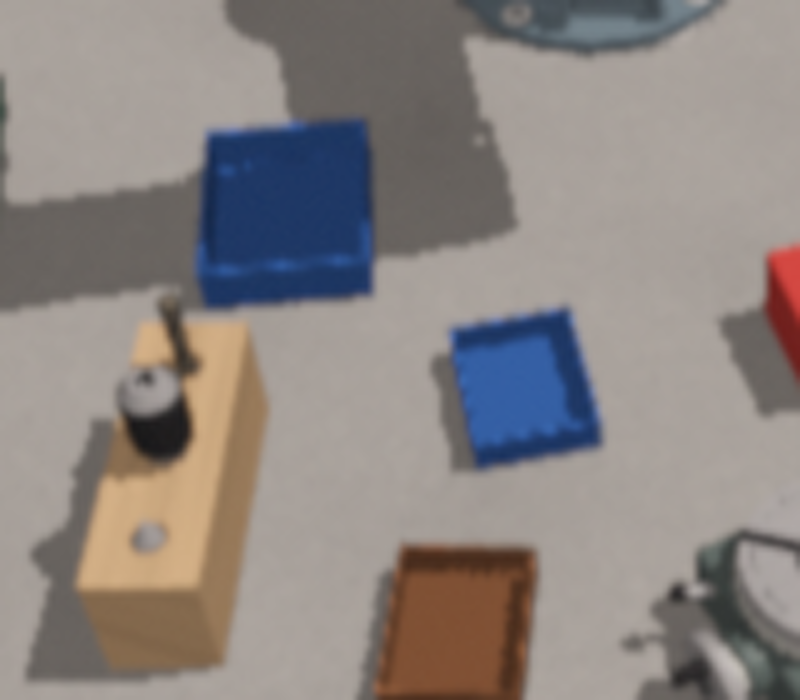

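View pics/s_b.png

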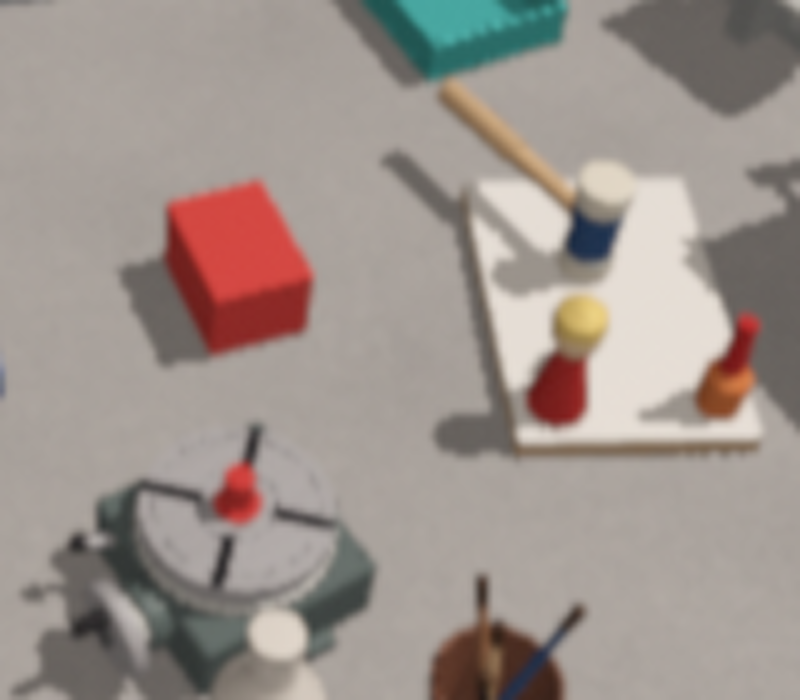

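View pics/t_a.png

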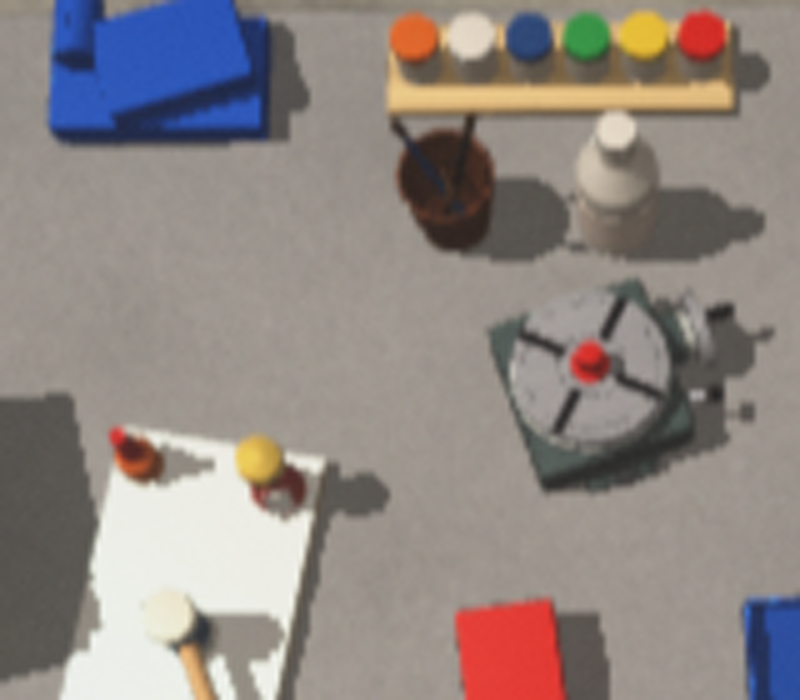

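View pics/t_b.png

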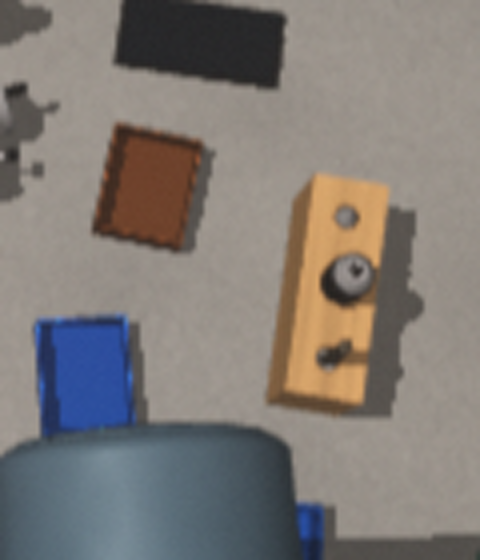

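```bash
python3 - <<'E'
from h import *
np.set_printoptions(precision=4,suppress=True)
s=cv2.imread("pics/scene0.png")[:,:,::-1]; t=cv2.imread("pics/top0.png")[:,:,::-1]
def blobs(im,lo,hi,box,amin=15):
    h=cv2.cvtColor(np.ascontiguousarray(im),cv2.COLOR_RGB2HSV)
    m=cv2.inRange(h,lo,hi)
    if lo[0]==0: m|=cv2.inRange(h,(172,lo[1],lo[2]),(179,255,255))
    x0,y0,x1,y1=box; z=np.zeros_like(m); z[y0:y1,x0:x1]=m[y0:y1,x0:x1]
    n,l,st,c=cv2.connectedComponentsWithStats(z)
    return [(st[i],c[i]) for i in range(1,n) if st[i][4]>amin],z
rs,_=blobs(s,(0,150,90),(8,255,255),(265,225,290,250)); rt,_=blobs(t,(0,150,90),(8,255,255),(245,140,270,165))
print("plug",rs,rt)
p=tri(ray("scene",*rs[0][1]),ray("top",*rt[0][1])); print(p)
for z in(.085,.09): print(onz("scene",*rs[0][1],z),onz("top",*rt[0][1],z))
# steel-face: 
# trays
for nm,im,box in(("scene",s,(195,185,235,230)),("top",t,(285,195,318,228))):
    b,z=blobs(im,(100,120,60),(125,255,255),box,100); print(nm,b)
    c=max(cv2.findContours(z,0,2)[0],key=cv2.contourArea); r=cv2.minAreaRect(c); print(r)
    for pt in cv2.boxPoints(r): print(pt,onz(nm,*pt,.026)[:2])
# mallet top
pm=tri(ray("scene",230+607/5,140+185/5),ray("top",140+170/5,80+615/5)); print("mallet",pm, onz("scene",230+607/5,140+185/5,.096),onz("top",140+170/5,80+615/5,.096))
print("handle end",tri(ray("scene",230+448/5,140+90/5),ray("top",188.5,243)))
# chuck nose
a=(110+148/5,130+385/5); b=(280+353/4,120+272/4)
print("chuck",tri(ray("scene",*a),ray("top",*b)),onz("scene",*a,.142),onz("top",*b,.142))
a=(110+149/5,130+537/5); b=(280+346/4,120+216/4); print("centre",onz("scene",*a,.09),onz("top",*b,.09))
a=(110+170/5,130+303/5); b=(280+342/4,120+349/4); print("drill",tri(ray("scene",*a),ray("top",*b)))
crop(t,140,150,240,260,6,"t_c.png")
E
```

```text
plug [(array([273, 233,   8,  11,  59], dtype=int32), array([277.1017, 238.7458]))] [(array([254, 149,   8,   7,  39], dtype=int32), array([257.4359, 152.0513]))]
(array([0.6395, 0.0382, 0.0802]), np.float64(0.0017003495183788898))
[0.6429 0.0379 0.085 ] [0.6378 0.0373 0.085 ]
[0.6462 0.0368 0.09  ] [0.6361 0.0372 0.09  ]
scene [(array([201, 193,  28,  30, 655], dtype=int32), array([214.229 , 207.2519]))]
((214.4038543701172, 207.0192108154297), (26.867908477783203, 25.102863311767578), 78.69007110595703)
[199.4615 196.3077] [ 0.3961 -0.1524]
[224.0769 191.3846] [ 0.3902 -0.0722]
[229.3462 217.7308] [ 0.5    -0.0728]
[204.7308 222.6538] [ 0.5043 -0.1485]
top [(array([289, 199,  25,  29, 629], dtype=int32), array([300.7059, 213.1653]))]
((300.8299255371094, 213.11927795410156), (27.715103149414062, 22.870302200317383), 85.91438293457031)
[288.4365 200.1117] [ 0.48   -0.0703]
[311.2487 198.4822] [ 0.4854 -0.1504]
[313.2233 226.1269] [ 0.3879 -0.1544]
[290.4111 227.7563] [ 0.3825 -0.0755]
mallet (array([0.4611, 0.3212, 0.0872]), np.float64(0.006319178016213002)) [0.469  0.3197 0.096 ] [0.4584 0.316  0.096 ]
handle end (array([0.3281, 0.2694, 0.0564]), np.float64(0.0025411964778029156))
chuck (array([ 0.4981, -0.3205,  0.1327]), np.float64(0.004028499991270516)) [ 0.5069 -0.3166  0.142 ] [ 0.496 -0.32   0.142]
centre [ 0.5697 -0.3271  0.09  ] [ 0.5561 -0.3311  0.09  ]
drill (array([ 0.4354, -0.3086,  0.1293]), np.float64(0.00465406495600568))
```

View pics/t_c.png

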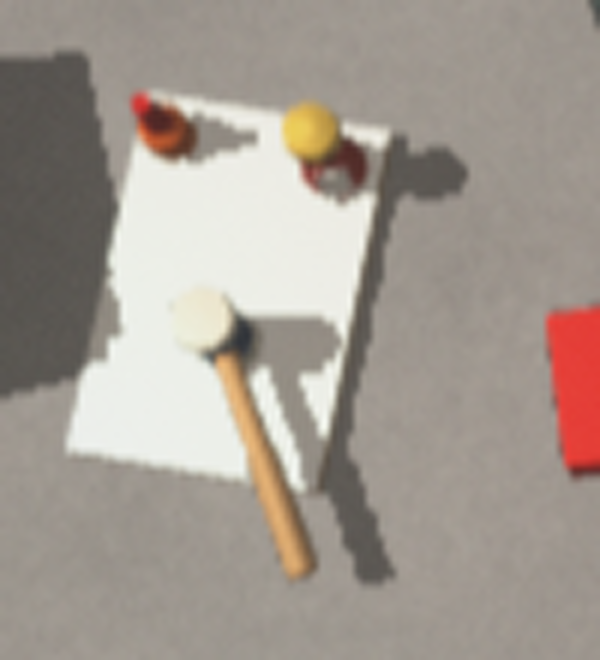

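```bash
python3 - <<'E'
from h import *
np.set_printoptions(precision=4,suppress=True)
o=ctrl.get_obs(); w,x,y,z=o["eef_rot"]; M=R.from_quat([x,y,z,w]).as_matrix(); print(M)
print("jaw angle",np.degrees(np.arctan2(M[1,2],M[0,2])),"cam side",np.degrees(np.arctan2(M[1,1],M[0,1])))
# rotary face ellipses: slots in scene ; board corners in top
for pt in((116+0,0),): pass
for n,(u,v) in dict(tl=(140+135/6,150+92/6),tr=(140+395/6,150+130/6),br=(140+310/6,150+492/6),bl=(140+66/6,150+450/6)).items(): print(n,onz("top",u,v,.016))
E
```

```text
[[-0.0001  0.9685  0.2491]
 [ 0.0014  0.2491 -0.9685]
 [-1.      0.0003 -0.0013]]
jaw angle -75.57460676777337 cam side 14.425372575125275
tl [0.6124 0.3823 0.016 ]
tr [0.5877 0.2244 0.016 ]
br [0.3701 0.2686 0.016 ]
bl [0.3952 0.4127 0.016 ]
```

>>> step_arm --pt "497 595 -30" --pt "497 595 -30" --pt "497 595 -30" --pt "497 595 -30" --pt "497 595 -30" --pt "497 595 -30" --pt "497 595 -30" --pt "497 595 -30" --pt "497 595 -30" --pt "497 595 -30" --spin '[0,0,0,0,0,0,0,0,0,0]' --fingers '[100,100,100,100,100,100,100,100,100,100]'

```text
time_s: 1.15
eef_pos: [0.4645, -0.1715, 0.2229]
eef_rot: [0.559, 0.433, 0.559, -0.433]
wrist_force: [1.0, -1.1, 0.3]
opening: 0.997
```

>>> step_arm --pt "176 210 -11" --pt "176 210 -11" --pt "176 210 -11" --pt "176 210 -11" --pt "176 210 -11" --pt "176 210 -11" --pt "176 210 -11" --spin '[0,0,0,0,0,0,0]' --fingers '[100,100,100,100,100,100,100]'

```text
time_s: 1.85
eef_pos: [0.6406, 0.0396, 0.2109]
eef_rot: [0.559, 0.432, 0.56, -0.432]
wrist_force: [0.2, -0.4, 0.5]
opening: 0.998
```

```bash
cat > snap.py <<'E'
import sys
from h import *
import json
n,fn=sys.argv[1],sys.argv[2]
o=ctrl.get_obs(); im=eyes.camera(n); cv2.imwrite(f"pics/{fn}.png",im[:,:,::-1])
json.dump({k:np.array(o[k]).tolist() for k in("eef_pos","eef_rot","q")},open(f"pics/{fn}.json","w")); print(o["eef_pos"],o["time_s"],o["wrist_force"],o["opening"],np.round(o["q"],2))
E
python3 snap.py wrist w1; python3 snap.py top t1
```

```text
[0.6405556  0.03964846 0.21093643] 1.85 [ 0.16751577 -0.38121788  0.48407585] 0.9978032716400959 [-0.12  0.35  1.46  0.    1.33  1.19]
[0.6396033  0.03801604 0.21094331] 1.9 [-0.43882496  0.39052921  0.1198937 ] 1.004284324831774 [-0.13  0.35  1.46 -0.    1.33  1.19]
```

View pics/w1.png

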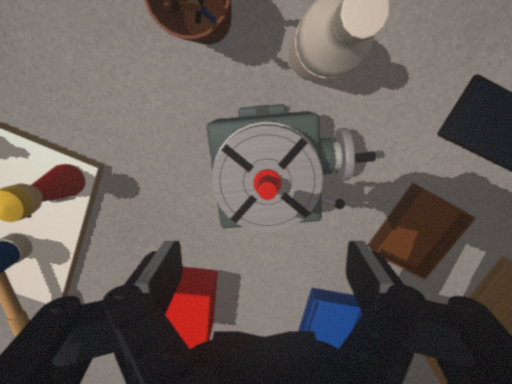

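View pics/t1.png

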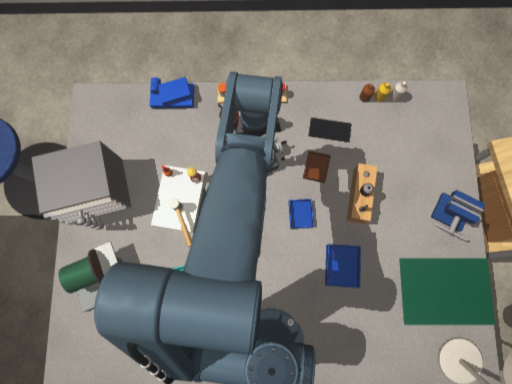

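```bash
cat >> h.py <<'E'
import json
def blobs(im,lo,hi,box,amin=15):
    h=cv2.cvtColor(np.ascontiguousarray(im),cv2.COLOR_RGB2HSV)
    m=cv2.inRange(h,lo,hi)
    if lo[0]==0: m|=cv2.inRange(h,(172,lo[1],lo[2]),(179,255,255))
    x0,y0,x1,y1=box; z=np.zeros_like(m); z[y0:y1,x0:x1]=m[y0:y1,x0:x1]
    n,l,st,c=cv2.connectedComponentsWithStats(z)
    return [(st[i],c[i]) for i in range(1,n) if st[i][4]>amin],z
def load(fn): return np.ascontiguousarray(cv2.imread(f"pics/{fn}.png")[:,:,::-1]), json.load(open(f"pics/{fn}.json"))
np.set_printoptions(precision=4,suppress=True)
E
python3 - <<'E'
from h import *
im,o=load("w1")
b,z=blobs(im,(0,150,90),(8,255,255),(245,160,290,210)); print(b)
c=max(cv2.findContours(z,0,1)[0],key=cv2.contourArea); print(cv2.minAreaRect(c),cv2.fitEllipse(c))
print("plug centroid z=.09",onz("wrist",*b[0][1],.09,o))
crop(im,200,100,370,240,4,"w1c.png")
# predicted pixels if plug at given
for p in([.64,.038,.103],[.64,.038,.079]): print(proj("wrist",p,o))
E
```

```text
[(array([254, 170,  27,  30, 603], dtype=int32), array([266.8093, 183.6285]))]
((267.0000305175781, 183.00001525878906), (26.870054244995117, 26.870054244995117), 45.0) ((266.8382263183594, 183.64993286132812), (25.659461975097656, 28.65574836730957), 1.9300273656845093)
plug centroid z=.09 [0.6413 0.0387 0.09  ]
[267.3587 189.4502]
[267.0799 181.6447]
```

View pics/w1c.png

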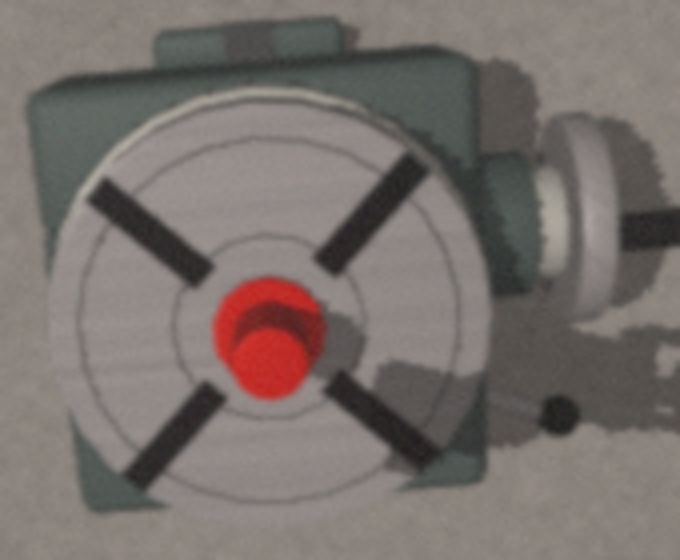

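```bash
python3 - <<'E'
from h import *
im,o=load("w1")
print(onz("wrist",267.5,181.8,.079,o),onz("wrist",267.25,190.75,.103,o),onz("wrist",267.4,181.9,.075,o))
# face extremes
P=[onz("wrist",200+u/4,100+v/4,.075,o)[:2] for u,v in((48,310),(492,310),(270,88),(270,520),(80,319),(460,319),(270,136),(270,503))]
print(np.array(P), (P[0]+P[1])/2,(P[2]+P[3])/2,np.linalg.norm(P[0]-P[1]),np.linalg.norm(P[2]-P[3]))
b,z=blobs(im,(100,120,60),(125,255,255),(290,280,365,345),100); print(b)
E
```

```text
[0.64   0.0376 0.079 ] [0.6388 0.0378 0.103 ] [0.6387 0.0373 0.075 ]
[[ 0.6293  0.0909]
 [ 0.6568 -0.0142]
 [ 0.6944  0.052 ]
 [ 0.5882  0.0238]
 [ 0.629   0.0828]
 [ 0.6526 -0.0073]
 [ 0.6838  0.0492]
 [ 0.5929  0.025 ]] [0.643  0.0383] [0.6413 0.0379] 0.1085693226703944 0.10983311880616192
[(array([ 299,  289,   64,   56, 2435], dtype=int32), array([330.6632, 316.4341]))]
```

>>> step_arm --pt "0 0 -50" --pt "0 0 -100" --pt "0 0 -119" --pt "0 0 -119" --pt "0 0 -119" --pt "0 0 -119" --pt "0 0 -119" --pt "0 0 -119" --pt "0 0 -119" --spin '[0,0,0,0,0,0,0,0,0]' --fingers '[60,50,50,40,0,0,0,0,0]'

```text
time_s: 2.85
eef_pos: [0.6405, 0.0364, 0.0946]
eef_rot: [0.56, 0.434, 0.558, -0.433]
wrist_force: [-0.6, -0.6, 4.0]
opening: 0.184
```

>>> step_arm --pt "0 0 10" --pt "0 0 50" --pt "0 0 90" --spin '[0,0,0]' --fingers '[0,0,0]'

```text
time_s: 3.15
eef_pos: [0.6385, 0.0368, 0.1832]
eef_rot: [0.558, 0.433, 0.56, -0.434]
wrist_force: [1.6, -1.1, 0.5]
opening: 0.184
```

```bash
python3 snap.py wrist w2
```

```text
[0.6385 0.0368 0.1832] 3.15 [ 1.5885 -1.1388  0.518 ] 0.18421655090839734 [-0.13  0.38  1.49  0.    1.28  1.19]
```

View pics/w2.png

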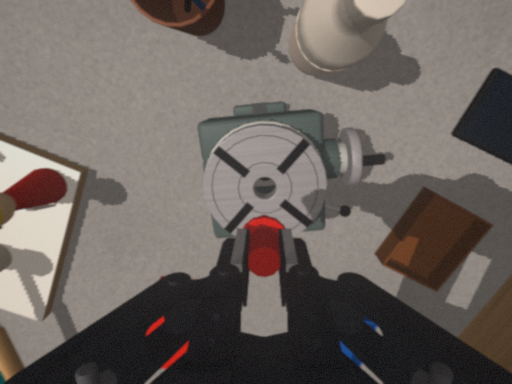

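>>> step_arm --pt "-50 -37 20" --pt "-100 -75 0" --pt "-150 -112 -40" --pt "-200 -149 -90" --pt "-200 -149 -136" --pt "-200 -149 -136" --pt "-200 -149 -136" --pt "-200 -149 -136" --spin '[0,0,0,0,0,0,0,0]' --fingers '[0,0,0,0,0,0,0,0]'

```text
time_s: 4.0
eef_pos: [0.4381, -0.1123, 0.0459]
eef_rot: [0.557, 0.434, 0.56, -0.434]
wrist_force: [0.6, -0.5, 1.5]
opening: 0.183
```

```bash
python3 snap.py wrist w3; python3 - <<'E'
from h import *
im,o=load("w2"); print(onz("wrist",264.5,186.5,.075,o)); crop(im,200,100,340,230,5,"w2c.png")
E
```

```text
[ 0.4381 -0.1123  0.0459] 4.0 [ 0.5974 -0.4984  1.4867] 0.1832898995896897 [-0.51  0.21  2.04  0.    0.9   0.81]
[0.6396 0.0383 0.075 ]
```

View pics/w2c.png

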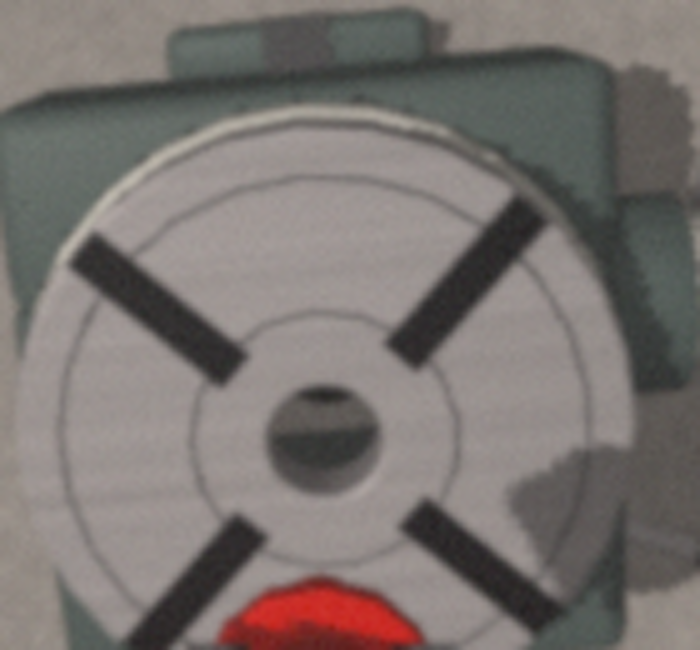

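View pics/w3.png

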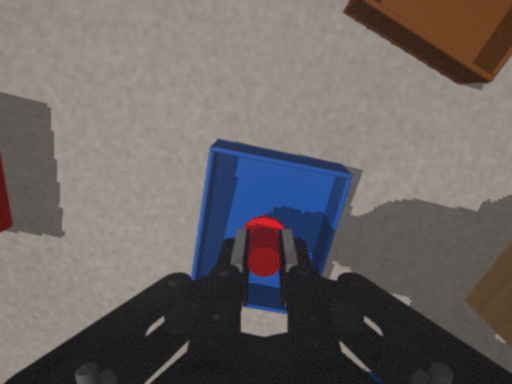

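>>> step_arm --pt "0 0 0" --pt "0 0 0" --pt "0 0 0" --pt "0 0 50" --pt "20 -40 100" --pt "40 -80 150" --pt "60 -120 200" --pt "60 -170 205" --pt "60 -207 205" --pt "60 -207 205" --spin '[0,0,0,0,0,0,0,0,0,0]' --fingers '[60,60,60,80,100,100,100,100,100,100]'

```text
time_s: 5.05
eef_pos: [0.5007, -0.323, 0.2549]
eef_rot: [0.56, 0.433, 0.557, -0.434]
wrist_force: [0.3, -0.8, 0.9]
opening: 0.995
```

```bash
python3 snap.py wrist w4; python3 - <<'E'
from h import *
im,o=load("w2"); print(onz("wrist",264.6,188,.075,o))
E
```

```text
[ 0.5007 -0.323   0.2549] 5.05 [ 0.2929 -0.7541  0.923 ] 0.9953755689906738 [-0.77  0.21  1.54 -0.    1.38  0.55]
[0.6383 0.0378 0.075 ]
```

View pics/w4.png

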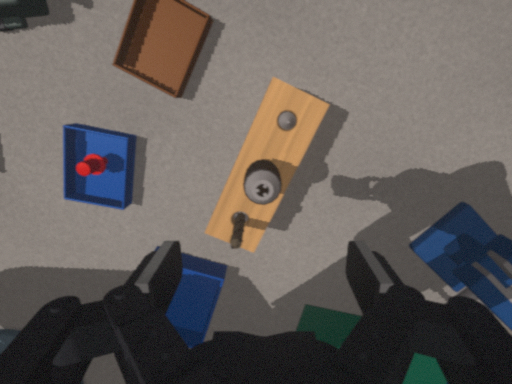

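```bash
python3 - <<'E'
from h import *
im,o=load("w4")
crop(im,200,70,340,260,4,"w4c.png")
for p in((275,78),(329,102),(206,231),(254,251)): print(p,onz("wrist",*p,.082,o))
print(onz("wrist",264,187,.142,o),onz("wrist",287,120,.096,o),onz("wrist",239,215,.142,o))
E
```

```text
(275, 78) [ 0.5958 -0.3094  0.082 ]
(329, 102) [ 0.5873 -0.3692  0.082 ]
(206, 231) [ 0.4122 -0.2743  0.082 ]
(254, 251) [ 0.4002 -0.3357  0.082 ]
[ 0.5005 -0.3221  0.142 ] [ 0.56   -0.3308  0.096 ] [ 0.4682 -0.3063  0.142 ]
```

View pics/w4c.png

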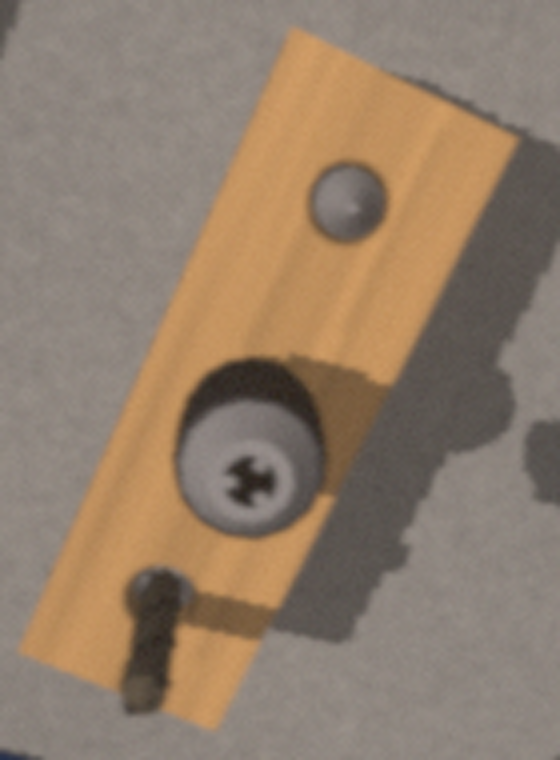

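```bash
python3 - <<'E'
from h import *
im,o=load("w4")
print(onz("wrist",263,190.2,.142,o), onz("wrist",235.5,242.5,.142,o), onz("wrist",262.5,187.5,.133,o))
print([ctrl.get_obs()["eef_pos"] for _ in range(3)])
E
```

```text
[ 0.4973 -0.322   0.142 ] [ 0.4394 -0.3095  0.142 ] [ 0.4969 -0.3216  0.133 ]
[array([ 0.5007, -0.326 ,  0.2553]), array([ 0.5007, -0.326 ,  0.2553]), array([ 0.5007, -0.326 ,  0.2553])]
```

>>> step_arm --pt "-3 3 0" --pt "-3 3 0" --pt "-3 3 0" --pt "-3 3 -5" --pt "-3 3 -5" --pt "-3 3 -5" --pt "-3 3 -5" --spin '[-0.14,-0.28,-0.43,-0.43,-0.43,-0.43,-0.43]' --fingers '[100,100,100,100,100,100,100]'

```text
time_s: 5.8
eef_pos: [0.4967, -0.3162, 0.247]
eef_rot: [0.454, 0.542, 0.454, -0.542]
wrist_force: [-0.7, -0.2, -0.4]
opening: 1.0
```

```bash
python3 snap.py wrist w5; python3 - <<'E'
from h import *
im,o=load("w5"); crop(im,190,70,340,270,4,"w5c.png"); print(ctrl.get_obs()["eef_pos"]); print(proj("wrist",[.4975,-.322,.142],o))
E
```

```text
[ 0.4967 -0.3162  0.247 ] 5.8 [-0.7499 -0.219  -0.361 ] 1.000386570828845 [-0.77  0.21  1.57  0.    1.37  0.98]
[ 0.4967 -0.3163  0.247 ]
[271.6607 186.8171]
```

View pics/w5c.png

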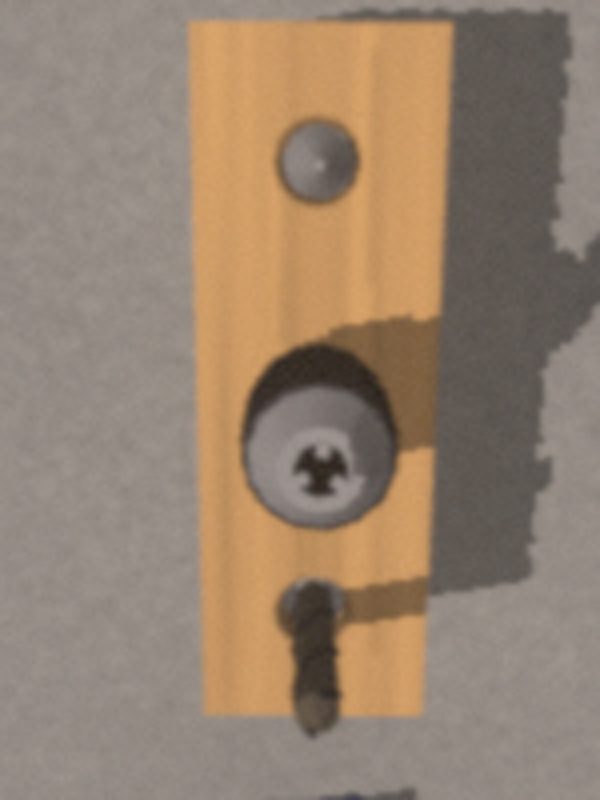

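```bash
python3 - <<'E'
from h import *
im,o=load("w5")
print(onz("wrist",270,188,.142,o),onz("wrist",269.75,184,.133,o)); print(ctrl.get_obs()["eef_pos"])
c=[onz("wrist",190+u/4,70+v/4,.082,o) for u,v in((190,22),(454,22),(205,716),(424,716))]; print(np.array(c),np.mean(c,0))
E
```

```text
[ 0.4967 -0.3204  0.142 ] [ 0.4976 -0.3205  0.133 ]
[ 0.4967 -0.3163  0.247 ]
[[ 0.5962 -0.3066  0.082 ]
 [ 0.5849 -0.3698  0.082 ]
 [ 0.4086 -0.2722  0.082 ]
 [ 0.3973 -0.3357  0.082 ]] [ 0.4968 -0.3211  0.082 ]
```

>>> step_arm --pt "0 -4 -30" --pt "0 -4 -75" --pt "0 -4 -115" --pt "0 -4 -139" --pt "0 -4 -139" --pt "0 -4 -139" --pt "0 -4 -139" --pt "0 -4 -139" --pt "0 -4 -139" --pt "0 -4 -139" --spin '[0,0,0,0,0,0,0,0,0,0]' --fingers '[100,90,80,80,0,0,0,0,0,0]'

```text
time_s: 6.85
eef_pos: [0.4973, -0.3211, 0.1095]
eef_rot: [0.454, 0.543, 0.453, -0.542]
wrist_force: [0.4, 0.1, 4.0]
opening: 0.408
```

```bash
python3 snap.py wrist w6
```

```text
[ 0.4973 -0.3211  0.1095] 6.85 [0.3634 0.0589 4.0417] 0.4082443836834654 [-0.77  0.37  1.67  0.    1.11  0.98]
```

View pics/w6.png

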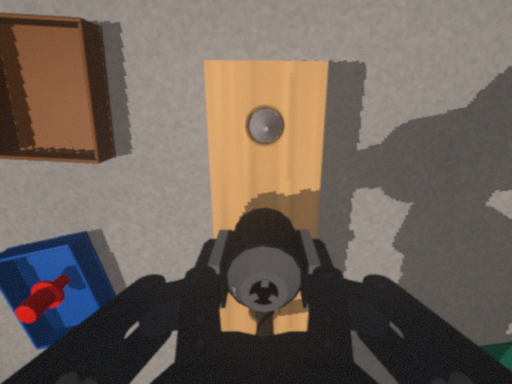

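>>> step_arm --pt "0 0 20" --pt "0 0 50" --pt "0 0 85" --pt "0 0 110" --pt "0 0 110" --spin '[0,0,0,0,0]' --fingers '[0,0,0,0,0]'

```text
time_s: 7.4
eef_pos: [0.4982, -0.322, 0.222]
eef_rot: [0.456, 0.543, 0.451, -0.542]
wrist_force: [0.5, -0.2, -3.3]
opening: 0.401
```

```bash
python3 snap.py wrist w7; python3 - <<'E'
from h import *
im,o=load("w7"); crop(im,170,170,360,384,3,"w7c.png")
im,o=load("w6"); crop(im,170,170,360,384,3,"w6c.png")
E
```

```text
[ 0.4982 -0.322   0.222 ] 7.4 [ 0.4766 -0.1689 -3.2679] 0.4008738701166048 [-0.77  0.23  1.59  0.    1.31  0.98]
```

View pics/w7.png

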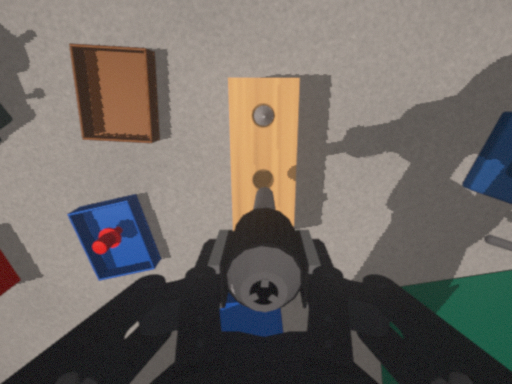

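View pics/w7c.png

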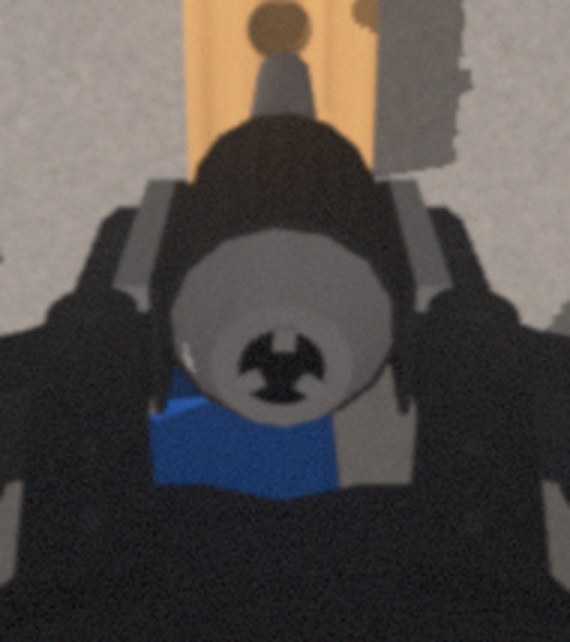

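View pics/w6c.png

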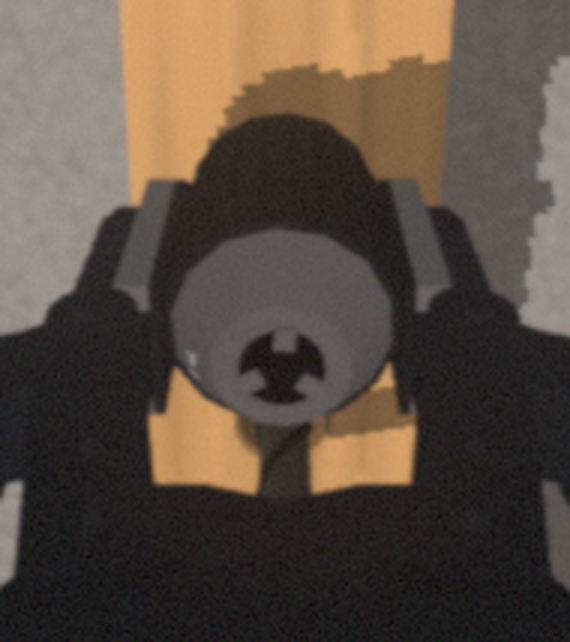

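```bash
cat >> h.py <<'E'
def toolray(u,v,xt):
    m=eyes.camera_model("wrist"); P=np.array(m["tool_from_camera"]); f=foc(m)
    d=P[:3,:3]@np.array([(u-m["cx"])/f,-(v-m["cy"])/f,-1]); c=P[:3,3]
    return c+d*(xt-c[0])/d[0]
E
python3 - <<'E'
from h import *
for dz in(.030,.034): print("nose",toolray(264.3,292.3,-dz), "rim",toolray(170+281/3,170+327/3,-dz+.009))
print("shankend far edge",toolray(170+284/3,170+52/3,.088),"left",toolray(170+253/3,170+113/3,.07),"right",toolray(170+315/3,170+113/3,.07))
print(toolray(170+262/3,170+60/3,.086),toolray(170+305/3,170+60/3,.086))
o=ctrl.get_obs(); w,x,y,z=o["eef_rot"]; M=R.from_quat([x,y,z,w]).as_matrix(); print(M, o["eef_pos"])
E
```

```text
nose [-0.03   -0.0023 -0.0011] rim [-0.021  -0.0021 -0.0014]
nose [-0.034   0.0008 -0.0011] rim [-0.025   0.0008 -0.0014]
shankend far edge [ 0.088   0.0068 -0.0006] left [ 0.07   -0.0037 -0.0086] right [ 0.07   -0.0037  0.0072]
[ 0.086   0.0052 -0.0066] [0.086  0.0052 0.005 ]
[[ 0.0024  0.9842 -0.1772]
 [-0.0023 -0.1772 -0.9842]
 [-1.      0.0028  0.0019]] [ 0.4972 -0.321   0.2192]
```

>>> step_arm --pt "142 358 0" --pt "142 358 0" --pt "142 358 0" --pt "142 358 0" --pt "142 358 0" --pt "142 358 -10" --pt "142 358 -14" --pt "142 358 -14" --pt "142 358 -14" --pt "142 358 -14" --spin '[0,0.1,0.2,0.3,0.4,0.43,0.43,0.43,0.43,0.43]' --fingers '[0,0,0,0,0,0,0,0,0,0]'

```text
time_s: 8.45
eef_pos: [0.637, 0.0386, 0.2007]
eef_rot: [0.558, 0.432, 0.561, -0.434]
wrist_force: [0.3, 0.3, -4.2]
opening: 0.407
```

>>> step_arm --pt "0 0 0" --spin '[0]' --fingers '[0]'

```text
time_s: 8.55
eef_pos: [0.6375, 0.0368, 0.2021]
eef_rot: [0.558, 0.433, 0.559, -0.434]
wrist_force: [-0.3, 0.0, -4.1]
opening: 0.406
```

```bash
python3 snap.py wrist w8; python3 - <<'E'
from h import *
im,o=load("w8"); crop(im,180,90,350,260,4,"w8c.png"); print(proj("wrist",[.639,.0372,.075],o))
E
```

```text
[0.6375 0.0368 0.2021] 8.55 [-0.2777  0.0321 -4.0957] 0.4064368097451498 [-0.13  0.36  1.47 -0.    1.32  1.19]
[265.496  180.2758]
```

View pics/w8c.png

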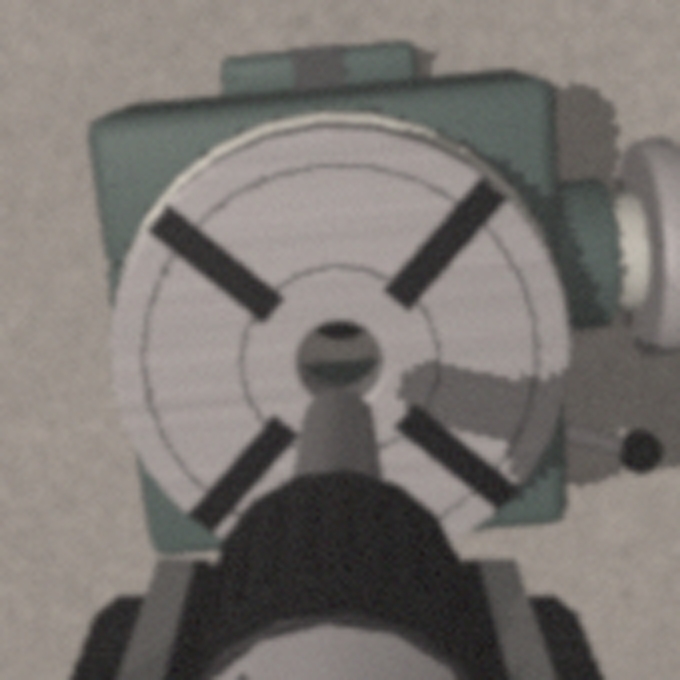

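```bash
python3 - <<'E'
from h import *
print(toolray(264.75,180.5,.127),toolray(180+338/4,90+392/4,.090), toolray(180+338/4,90+385/4,.088))
E
```

```text
[ 0.127   0.0017 -0.0007] [ 0.09    0.0063 -0.001 ] [ 0.088   0.0084 -0.001 ]
```

>>> step_arm --pt "1.5 0.4 -20" --pt "1.5 0.4 -40" --pt "1.5 0.4 -55" --pt "1.5 0.4 -65" --pt "1.5 0.4 -75" --pt "1.5 0.4 -82" --pt "1.5 0.4 -82" --spin '[0,0,0,0,0,0,0]' --fingers '[0,0,0,0,0,0,0]'

```text
time_s: 9.3
eef_pos: [0.6393, 0.0374, 0.1207]
eef_rot: [0.558, 0.433, 0.559, -0.434]
wrist_force: [-2.4, -3.6, -5.9]
opening: 0.408
```

```bash
python3 snap.py wrist w9
```

```text
[0.6393 0.0374 0.1207] 9.3 [-2.378  -3.623  -5.9222] 0.407992017192023 [-0.13  0.45  1.52 -0.    1.17  1.19]
```

View pics/w9.png

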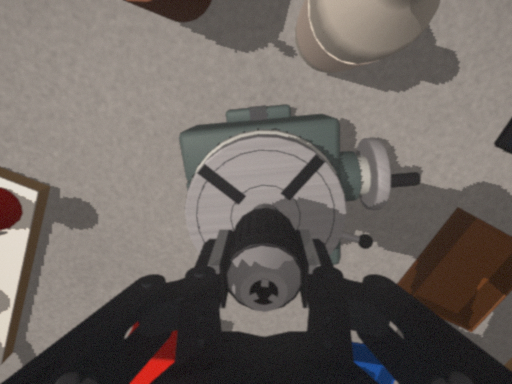

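>>> step_arm --pt "-0.5 -0.8 -3" --pt "-0.5 -0.8 -6" --pt "-0.5 -0.8 -9" --pt "-0.5 -0.8 -11" --spin '[0,0,0,0]' --fingers '[0,0,0,0]'

```text
time_s: 9.75
eef_pos: [0.6393, 0.0368, 0.1116]
eef_rot: [0.559, 0.433, 0.559, -0.434]
wrist_force: [-7.4, -4.7, 2.6]
opening: 0.404
```

>>> step_arm --pt "-1 -0.6 0" --pt "-1.2 -0.6 0" --spin '[0,0]' --fingers '[0,0]'

```text
time_s: 9.95
eef_pos: [0.6385, 0.0366, 0.1109]
eef_rot: [0.559, 0.433, 0.559, -0.433]
wrist_force: [-2.3, -1.0, -4.4]
opening: 0.408
```

Side load is off, weight hanging again. Now down a little more.

>>> step_arm --pt "-0.4 -0.2 -1.5" --pt "-0.4 -0.2 -2.5" --pt "-0.4 -0.2 -2.5" --spin '[0,0,0]' --fingers '[0,0,0]'

```text
time_s: 10.25
eef_pos: [0.6384, 0.0365, 0.1086]
eef_rot: [0.559, 0.434, 0.559, -0.433]
wrist_force: [-2.3, -0.8, -3.0]
opening: 0.408
```

>>> step_arm --pt "-0.3 -0.1 -1" --pt "-0.3 -0.1 -2" --pt "-0.3 -0.1 -2" --spin '[0,0,0]' --fingers '[0,0,0]'

```text
time_s: 10.55
eef_pos: [0.6385, 0.0365, 0.1077]
eef_rot: [0.559, 0.434, 0.558, -0.433]
wrist_force: [-2.5, -0.6, 4.6]
opening: 0.403
```

>>> step_arm --pt "0 0 0" --pt "0 0 0" --pt "0 0 0" --pt "0 0 40" --pt "0 0 90" --pt "0 0 130" --pt "0 0 130" --spin '[0,0,0,0,0,0,0]' --fingers '[80,80,80,90,100,100,100]'

```text
time_s: 11.25
eef_pos: [0.6416, 0.0359, 0.2446]
eef_rot: [0.563, 0.436, 0.555, -0.431]
wrist_force: [1.1, 0.4, -0.2]
opening: 0.998
```

```bash
python3 snap.py wrist w10; python3 snap.py scene s10;  python3 - <<'E'
from h import *
im,o=load("w10"); crop(im,180,90,350,260,4,"w10c.png"); 
im,o=load("s10"); crop(im,230,190,350,290,6,"s10c.png"); 
E
```

```text
[0.6416 0.0359 0.2446] 11.25 [ 1.0677  0.421  -0.2455] 0.9975365330971597 [-0.13  0.32  1.43  0.    1.38  1.19]
[0.64   0.036  0.2408] 11.3 [ 0.8298 -0.2435 -0.3679] 0.9992921577993158 [-0.13  0.32  1.44  0.    1.37  1.19]
```

View pics/w10c.png

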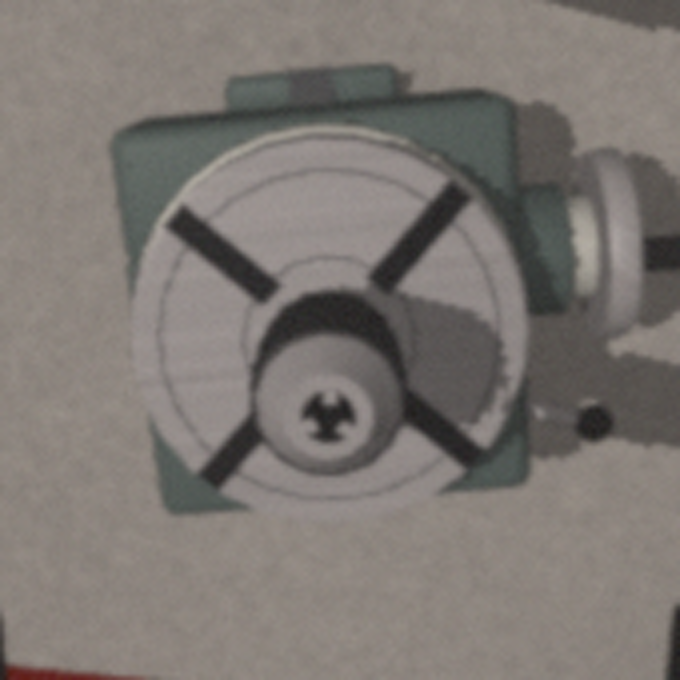

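View pics/s10c.png

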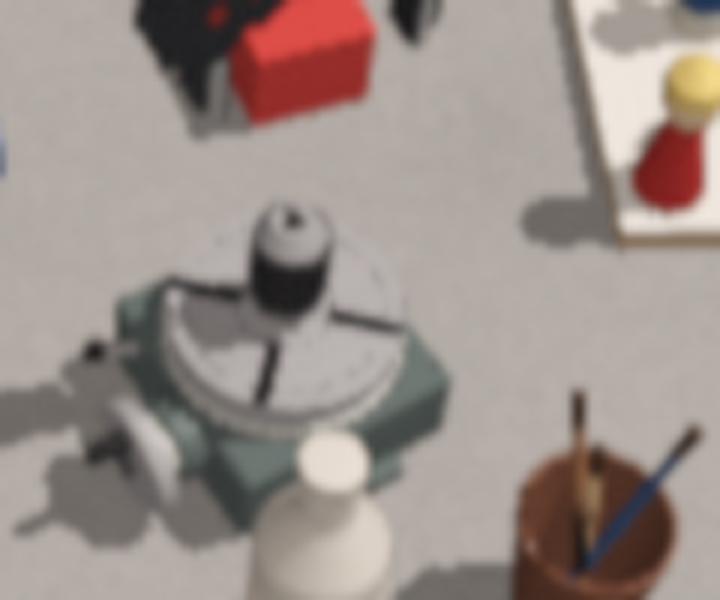

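>>> step_arm --pt "-178 282 0" --pt "-178 282 0" --pt "-178 282 0" --pt "-178 282 0" --pt "-178 282 0" --pt "-178 282 0" --pt "-178 282 -20" --pt "-178 282 -25" --pt "-178 282 -25" --pt "-178 282 -25" --spin '[0,0.05,0.1,0.1,0.1,0.1,0.1,0.1,0.1,0.1]' --fingers '[100,100,100,100,100,100,100,100,100,100]'

```text
time_s: 12.35
eef_pos: [0.4598, 0.3174, 0.2105]
eef_rot: [0.579, 0.404, 0.58, -0.406]
wrist_force: [-0.4, -0.2, -0.1]
opening: 0.998
```

```bash
python3 snap.py wrist w11;  python3 - <<'E'
from h import *
im,o=load("w10"); print(onz("wrist",262.25,194.25,.140,o))
im,o=load("w11"); crop(im,190,100,380,260,4,"w11c.png"); 
E
```

```text
[0.4598 0.3174 0.2105] 12.35 [-0.3736 -0.2423 -0.0712] 0.9981723799182801 [ 0.39  0.18  1.68 -0.    1.29  1.61]
[0.6383 0.0376 0.14  ]
```

View pics/w11.png

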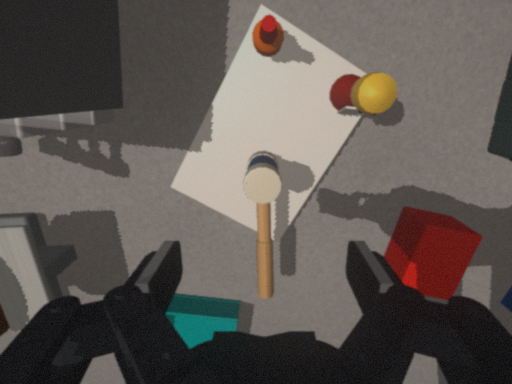

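```bash
python3 - <<'E'
from h import *
im,o=load("w11")
# cream top face
b,z=blobs(im,(15,20,120),(40,140,255),(235,160,290,210),50); print(b)
b2,z2=blobs(im,(5,90,60),(22,255,255),(245,205,285,305),50); print(b2)
c=max(cv2.findContours(z2,0,1)[0],key=cv2.contourArea); vx,vy,x0,y0=cv2.fitLine(c,cv2.DIST_L2,0,.01,.01).ravel(); print(vx,vy,x0,y0)
p=onz("wrist",x0-vx*40,y0-vy*40,.056,o); q=onz("wrist",x0+vx*40,y0+vy*40,.056,o); d=q-p; print(p,q,"handle ang",np.degrees(np.arctan2(d[1],d[0])))
w,x,y,z_=o["eef_rot"]; M=R.from_quat([x,y,z_,w]).as_matrix(); print("jaw",np.degrees(np.arctan2(M[1,2],M[0,2])))
print("head",onz("wrist",262.5,184,.096,o))
E
```

```text
[(array([ 235,  160,   55,   50, 1843], dtype=int32), array([259.3066, 187.0559]))]
[(array([ 257,  205,   16,   94, 1280], dtype=int32), array([264.0867, 253.0312]))]
0.02773354 0.9996154 263.99014 250.34483
[0.421  0.3059 0.056 ] [0.3247 0.2679 0.056 ] handle ang -158.48251504391536
jaw -69.88486922209758
head [0.4608 0.3207 0.096 ]
```

View pics/w11c.png

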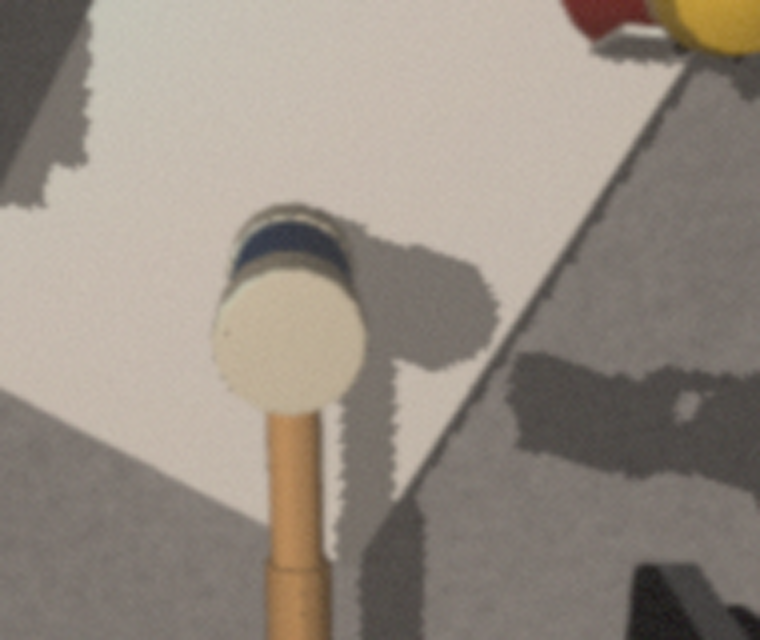

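>>> step_arm --pt "0 2 -40" --pt "0 2 -85" --pt "0 2 -120" --pt "0 2 -136" --pt "0 2 -136" --pt "0 2 -136" --pt "0 2 -136" --pt "0 2 -136" --pt "0 2 -136" --pt "0 2 -136" --spin '[0.02,0.02,0.02,0.02,0.02,0.02,0.02,0.02,0.02,0.02]' --fingers '[100,90,80,75,75,0,0,0,0,0]'

```text
time_s: 13.4
eef_pos: [0.4614, 0.3205, 0.0776]
eef_rot: [0.585, 0.4, 0.583, -0.398]
wrist_force: [1.2, -2.2, 6.5]
opening: 0.409
```

```bash
python3 snap.py wrist w12
```

```text
[0.4614 0.3205 0.0776] 13.4 [ 1.1785 -2.1676  6.529 ] 0.4093943108736202 [ 0.4   0.35  1.76 -0.    1.02  1.6 ]
```

View pics/w12.png

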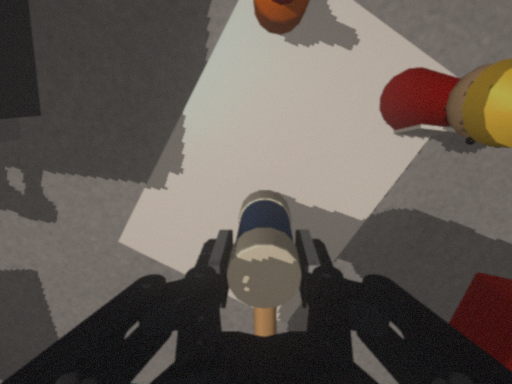

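>>> step_arm --pt "0 0 15" --pt "0 0 50" --pt "0 0 100" --pt "0 0 150" --pt "0 0 170" --pt "0 0 170" --spin '[0,0,0,0,0,0]' --fingers '[0,0,0,0,0,0]'

```text
time_s: 14.05
eef_pos: [0.4614, 0.3214, 0.2505]
eef_rot: [0.585, 0.401, 0.582, -0.396]
wrist_force: [0.8, -0.9, -3.5]
opening: 0.401
```

```bash
python3 snap.py wrist w13
```

```text
[0.4614 0.3214 0.2505] 14.05 [ 0.7716 -0.9097 -3.4999] 0.40105493457856584 [0.4  0.14 1.64 0.   1.36 1.6 ]
```

View pics/w13.png

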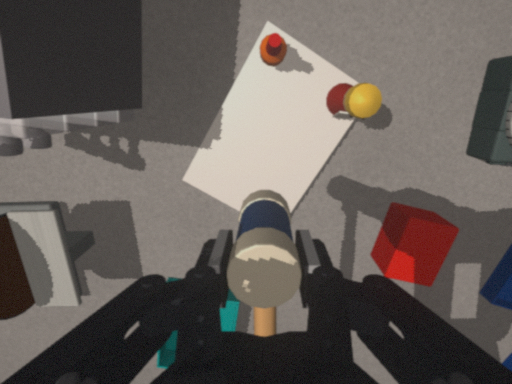

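>>> step_arm --pt "177 -284 0" --pt "177 -284 0" --pt "177 -284 0" --pt "177 -284 0" --pt "177 -284 0" --pt "177 -284 0" --pt "177 -284 0" --pt "177 -284 0" --pt "177 -284 -10" --pt "177 -284 -15" --spin '[0,0,0,0,0,0,0,0,0,0]' --fingers '[0,0,0,0,0,0,0,0,0,0]'

```text
time_s: 15.1
eef_pos: [0.6346, 0.0375, 0.227]
eef_rot: [0.582, 0.398, 0.586, -0.399]
wrist_force: [-0.3, -0.7, -2.8]
opening: 0.402
```

>>> step_arm --pt "0 0 0" --pt "0 0 0" --spin '[0,0]' --fingers '[0,0]'

```text
time_s: 15.3
eef_pos: [0.6359, 0.0376, 0.2298]
eef_rot: [0.584, 0.398, 0.585, -0.399]
wrist_force: [0.2, -0.7, -3.9]
opening: 0.403
```

```bash
python3 snap.py wrist w14;python3 snap.py scene s14;  python3 - <<'E'
from h import *
im,o=load("s14"); crop(im,230,170,350,290,5,"s14c.png"); 
E
```

```text
[0.6359 0.0376 0.2298] 15.3 [ 0.2006 -0.7463 -3.8505] 0.4034193816998619 [-0.13  0.33  1.45  0.    1.36  1.07]
[0.6363 0.0374 0.2304] 15.35 [ 0.5521  0.5742 -3.4734] 0.40087967938294694 [-0.13  0.33  1.45  0.    1.36  1.07]
```

View pics/w14.png

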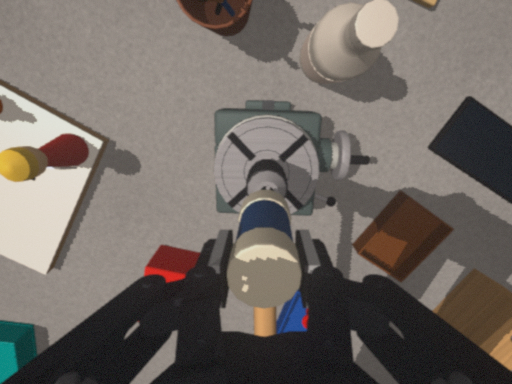

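View pics/s14c.png

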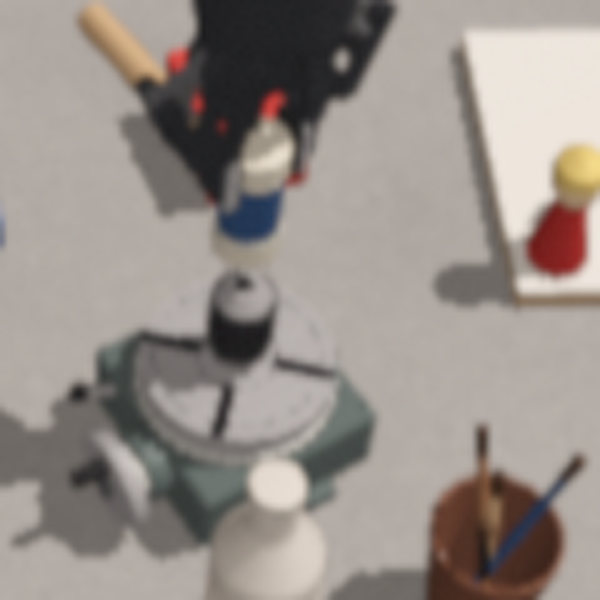

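>>> step_arm --pt "2.3 -0.8 -15" --pt "2.3 -0.8 -19" --pt "2.3 -0.8 -19" --spin '[0,0,0]' --fingers '[0,0,0]'

```text
time_s: 15.7
eef_pos: [0.638, 0.0356, 0.2095]
eef_rot: [0.583, 0.398, 0.585, -0.399]
wrist_force: [0.3, -0.2, -4.5]
opening: 0.406
```

>>> step_arm --pt "0 0 -11" --spin '[0]' --fingers '[0]'

```text
time_s: 15.8
eef_pos: [0.64, 0.0353, 0.2016]
eef_rot: [0.585, 0.399, 0.583, -0.399]
wrist_force: [1.3, -0.2, 18.8]
opening: 0.409
```

>>> step_arm --pt "0 0 0" --spin '[0]' --fingers '[0]'

```text
time_s: 15.9
eef_pos: [0.6395, 0.0353, 0.2003]
eef_rot: [0.584, 0.399, 0.583, -0.399]
wrist_force: [1.1, 0.4, -1.8]
opening: 0.404
```

>>> step_arm --pt "0 0 15" --pt "0 0 25" --pt "0 0 25" --spin '[0,0,0]' --fingers '[0,0,0]'

```text
time_s: 16.2
eef_pos: [0.6405, 0.0353, 0.2285]
eef_rot: [0.585, 0.4, 0.582, -0.398]
wrist_force: [0.9, 0.1, -2.9]
opening: 0.406
```

>>> step_arm --pt "0 0 -10" --pt "0 0 -18" --pt "0 0 -18" --spin '[0,0,0]' --fingers '[0,0,0]'

```text
time_s: 16.5
eef_pos: [0.6373, 0.0357, 0.2043]
eef_rot: [0.582, 0.398, 0.585, -0.4]
wrist_force: [0.0, -0.1, -3.8]
opening: 0.402
```

>>> step_arm --pt "0 0 -10.5" --spin '[0]' --fingers '[0]'

```text
time_s: 16.6
eef_pos: [0.6399, 0.0354, 0.1982]
eef_rot: [0.585, 0.399, 0.583, -0.399]
wrist_force: [-2.8, 1.5, 22.2]
opening: 0.403
```

>>> step_arm --pt "0 0 0" --spin '[0]' --fingers '[0]'

```text
time_s: 16.7
eef_pos: [0.6396, 0.0355, 0.1974]
eef_rot: [0.584, 0.399, 0.583, -0.399]
wrist_force: [-0.0, -0.1, 2.2]
opening: 0.402
```

>>> step_arm --pt "0 0 15" --pt "0 0 25" --pt "0 0 25" --spin '[0,0,0]' --fingers '[0,0,0]'

```text
time_s: 17.0
eef_pos: [0.6404, 0.0353, 0.2247]
eef_rot: [0.585, 0.4, 0.582, -0.398]
wrist_force: [0.4, 0.4, -3.0]
opening: 0.404
```

>>> step_arm --pt "0 0 -10" --pt "0 0 -18" --pt "0 0 -18" --spin '[0,0,0]' --fingers '[0,0,0]'

```text
time_s: 17.3
eef_pos: [0.6372, 0.0357, 0.2007]
eef_rot: [0.582, 0.398, 0.585, -0.4]
wrist_force: [-0.8, 0.3, -4.1]
opening: 0.407
```

>>> step_arm --pt "0 0 -9" --spin '[0]' --fingers '[0]'

```text
time_s: 17.4
eef_pos: [0.6398, 0.0354, 0.1961]
eef_rot: [0.584, 0.399, 0.583, -0.399]
wrist_force: [-11.1, 2.9, 63.0]
opening: 0.404
```

>>> step_arm --pt "0 0 0" --spin '[0]' --fingers '[0]'

```text
time_s: 17.5
eef_pos: [0.64, 0.0354, 0.1966]
eef_rot: [0.585, 0.399, 0.583, -0.398]
wrist_force: [-0.8, 0.2, 5.9]
opening: 0.402
```

>>> step_arm --pt "0 0 20" --pt "0 0 50" --pt "0 0 55" --pt "0 0 55" --spin '[0,0,0,0]' --fingers '[0,0,0,0]'

```text
time_s: 17.9
eef_pos: [0.6397, 0.0354, 0.2507]
eef_rot: [0.585, 0.399, 0.583, -0.399]
wrist_force: [-0.4, 0.2, -4.5]
opening: 0.407
```

```bash
python3 snap.py wrist w15;python3 snap.py scene s15;  python3 - <<'E'
from h import *
im,o=load("s15"); crop(im,230,190,350,290,6,"s15c.png"); 
im,o=load("w15"); crop(im,180,110,340,310,4,"w15c.png"); 
E
```

```text
[0.6397 0.0354 0.2507] 17.9 [-0.3742  0.173  -4.4833] 0.40713537522096305 [-0.13  0.32  1.42 -0.    1.4   1.07]
[0.6388 0.0355 0.2491] 17.95 [-0.5956  0.1549 -3.7069] 0.40357799112560866 [-0.13  0.32  1.43  0.    1.4   1.07]
```

View pics/w15c.png

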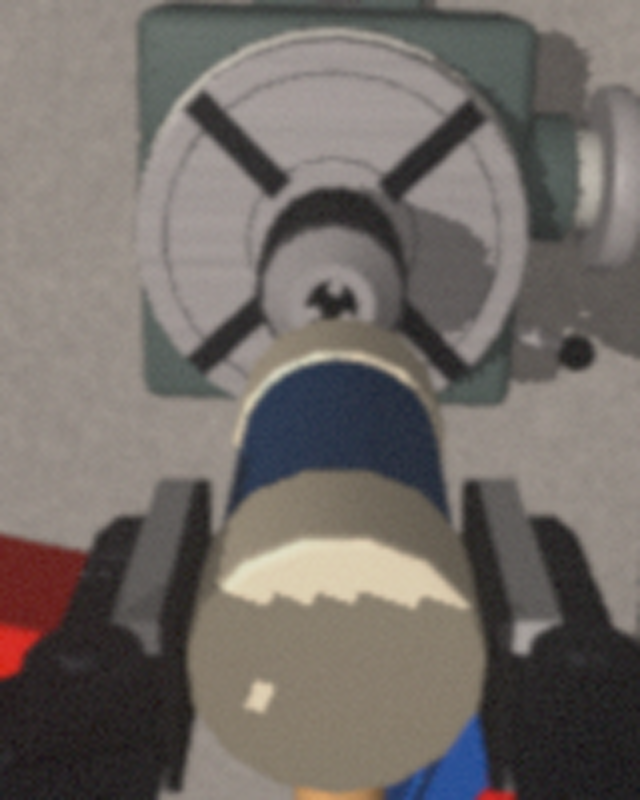

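View pics/s15c.png

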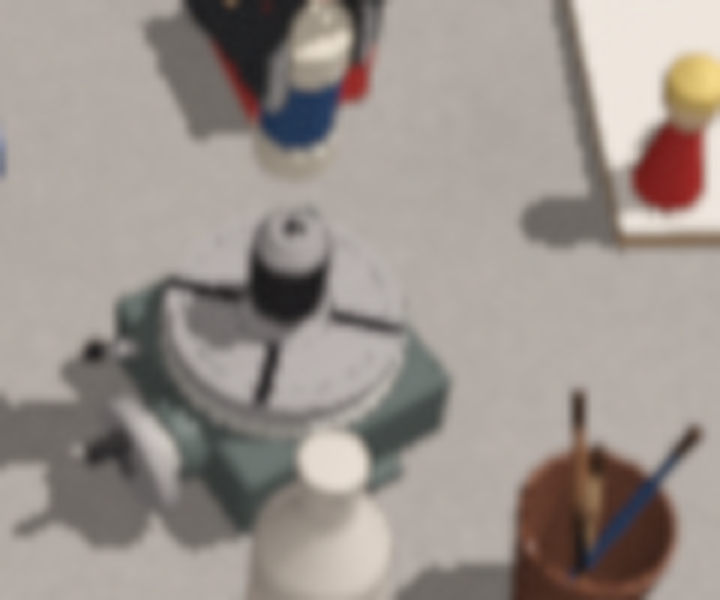

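```bash
python3 - <<'E'
from h import *
a,_=load("s10"); b,_=load("s15"); 
g=lambda i: cv2.cvtColor(i,cv2.COLOR_RGB2GRAY).astype(np.float32)
A,B=g(a),g(b)
def shift(A,B,x0,y0,x1,y1):
    w=cv2.createHanningWindow((x1-x0,y1-y0),cv2.CV_32F); return cv2.phaseCorrelate(A[y0:y1,x0:x1].copy(),B[y0:y1,x0:x1].copy(),w)
k=8
def tm(A,B,x0,y0,x1,y1,m=4):
    t=cv2.resize(A[y0:y1,x0:x1],None,fx=k,fy=k,interpolation=cv2.INTER_CUBIC); s=cv2.resize(B[y0-m:y1+m,x0-m:x1+m],None,fx=k,fy=k,interpolation=cv2.INTER_CUBIC)
    r=cv2.matchTemplate(s,t,cv2.TM_CCOEFF_NORMED); _,v,_,p=cv2.minMaxLoc(r); return (p[0]/k-m,p[1]/k-m,v)
print("chuck",tm(A,B,271,223,286,243)); print("base ref",tm(A,B,255,250,300,275), tm(A,B,335,195,350,228))
for z in(.080,.079,.078,.077,.076,.075): print(z,proj("scene",[.639,.037,z+.06])-proj("scene",[.639,.037,.14]))
a,_=load("w13"); b,_=load("w15"); A,B=g(a),g(b)
print("hand slip",tm(A,B,230,230,300,305,8))
E
```

```text
chuck (-0.125, 1.125, 0.9921026229858398)
base ref (0.0, 0.0, 0.9998446702957153) (0.0, 0.0, 0.9556726813316345)
0.08 [0. 0.]
0.079 [-0.0228  0.2284]
0.078 [-0.0455  0.4564]
0.077 [-0.0683  0.6841]
0.076 [-0.0909  0.9114]
0.075 [-0.1136  1.1385]
hand slip (-0.125, -0.125, 0.9136372804641724)
```

>>> step_arm --pt "-178 285 0" --pt "-178 285 0" --pt "-178 285 0" --pt "-178 285 0" --pt "-178 285 0" --pt "-178 285 0" --pt "-178 285 0" --pt "-178 285 0" --pt "-178 285 0" --pt "-178 285 0" --spin '[0,0,0,0,0,0,0,0,0,0]' --fingers '[0,0,0,0,0,0,0,0,0,0]'

```text
time_s: 19.0
eef_pos: [0.4611, 0.3196, 0.2489]
eef_rot: [0.584, 0.399, 0.584, -0.4]
wrist_force: [-0.3, -0.2, -4.3]
opening: 0.404
```

>>> step_arm --pt "0 0 -50" --pt "0 0 -100" --pt "0 0 -140" --pt "0 0 -160" --pt "0 0 -166" --pt "0 0 -166" --spin '[0,0,0,0,0,0]' --fingers '[0,0,0,0,0,0]'

```text
time_s: 19.6
eef_pos: [0.4613, 0.3193, 0.0832]
eef_rot: [0.583, 0.399, 0.584, -0.4]
wrist_force: [0.3, 0.6, -2.9]
opening: 0.404
```

```bash
python3 snap.py wrist w16
```

```text
[0.4613 0.3193 0.0832] 19.6 [ 0.3087  0.5865 -2.8617] 0.4040837325936553 [ 0.39  0.35  1.76 -0.    1.04  1.59]
```

View pics/w16.png

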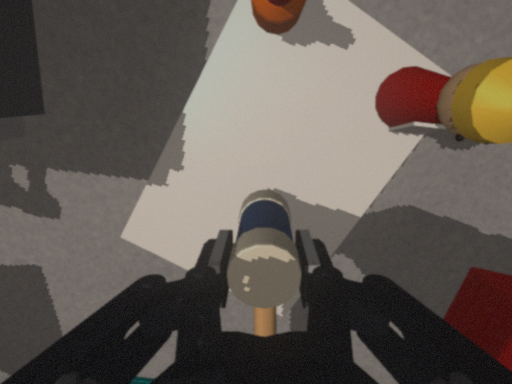

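Almost the original pose, about 5 mm up. Lower until it touches.

>>> step_arm --pt "0 0 -3" --pt "0 0 -5" --pt "0 0 -5.5" --pt "0 0 -5.5" --spin '[0,0,0,0]' --fingers '[0,0,0,0]'

```text
time_s: 20.05
eef_pos: [0.4612, 0.3206, 0.0789]
eef_rot: [0.584, 0.399, 0.584, -0.399]
wrist_force: [-0.4, 0.6, -3.8]
opening: 0.401
```

>>> step_arm --pt "0 0 -1" --pt "0 0 -1.5" --pt "0 0 -1.5" --spin '[0,0,0]' --fingers '[0,0,0]'

```text
time_s: 20.35
eef_pos: [0.4613, 0.3207, 0.0776]
eef_rot: [0.584, 0.399, 0.584, -0.399]
wrist_force: [-1.3, -1.5, 3.2]
opening: 0.405
```

Touching (load has changed sign, z 0.0776 as at the pick). Release and withdraw.

>>> step_arm --pt "0 0 0" --pt "0 0 0" --pt "0 0 0" --pt "0 0 0" --pt "0 0 30" --pt "0 0 80" --pt "0 0 130" --pt "0 0 160" --pt "0 0 160" --spin '[0,0,0,0,0,0,0,0,0]' --fingers '[60,80,90,100,100,100,100,100,100]'

```text
time_s: 21.25
eef_pos: [0.4638, 0.3218, 0.2431]
eef_rot: [0.586, 0.402, 0.582, -0.396]
wrist_force: [0.7, 0.2, 1.7]
opening: 1.0
```

```bash
python3 snap.py wrist w17;python3 snap.py scene s17
```

```text
[0.4638 0.3218 0.2431] 21.25 [0.6967 0.1979 1.7094] 0.9997223048661041 [0.4  0.15 1.64 0.   1.34 1.6 ]
[0.4624 0.3211 0.2399] 21.3 [-0.871   0.3912 -0.5165] 1.0007859220066193 [0.4  0.15 1.64 0.   1.34 1.6 ]
```

View pics/w17.png

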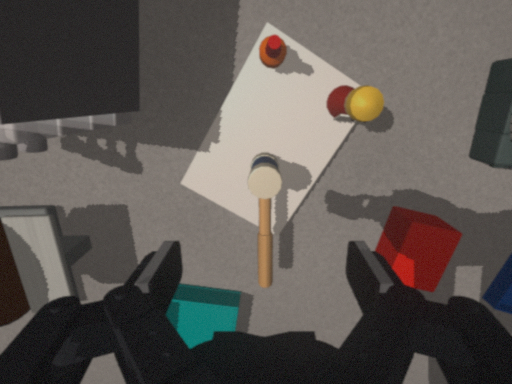

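View pics/s17.png

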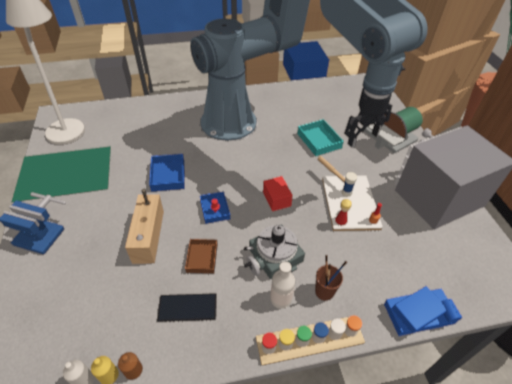

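```bash
python3 - <<'E'
from h import *
g=lambda i: cv2.cvtColor(i,cv2.COLOR_RGB2GRAY).astype(np.float32)
s0=cv2.imread("pics/scene0.png")[:,:,::-1]; A0=g(np.ascontiguousarray(s0)); A=g(load("s10")[0]); B=g(load("s17")[0]); k=8
def tm(A,B,x0,y0,x1,y1,m=4):
    t=cv2.resize(A[y0:y1,x0:x1],None,fx=k,fy=k,interpolation=cv2.INTER_CUBIC); s=cv2.resize(B[y0-m:y1+m,x0-m:x1+m],None,fx=k,fy=k,interpolation=cv2.INTER_CUBIC)
    r=cv2.matchTemplate(s,t,cv2.TM_CCOEFF_NORMED); _,v,_,p=cv2.minMaxLoc(r); return (p[0]/k-m,p[1]/k-m,round(v,3))
print("chuck",tm(A,B,271,223,286,243))
for n,b in dict(doll=(334,197,354,227),lacq=(368,202,384,226),foam=(260,175,296,213),bottle=(268,262,298,310),cup=(312,262,345,302),phone=(155,290,220,324),drill=(138,186,152,205),centre=(132,230,148,245),mallet=(338,168,360,198),handle=(315,155,345,182)).items(): print(n,tm(A0,B,*b))
print(ctrl.get_obs()["time_s"])
E
```

```text
chuck (-0.125, 1.125, 0.992)
doll (0.0, 0.0, 1.0)
lacq (0.0, 0.0, 1.0)
foam (0.5, 0.125, 0.819)
bottle (0.0, 0.0, 1.0)
cup (0.0, 0.0, 1.0)
phone (0.0, 0.0, 1.0)
drill (0.0, 0.0, 0.957)
centre (0.0, 0.0, 0.999)
mallet (0.125, 0.0, 0.999)
handle (0.125, 0.0, 0.997)
21.35
```

```bash
python3 - <<'E'
from h import *
a=cv2.imread("pics/scene0.png"); b=cv2.imread("pics/s17.png"); c=cv2.imread("pics/s10.png")
cv2.imwrite("pics/foam.png",np.hstack([cv2.resize(i[165:225,250:310],None,fx=6,fy=6,interpolation=cv2.INTER_CUBIC) for i in (a,b)]))
for i in(a,b,c):
    bb,z=blobs(np.ascontiguousarray(i[:,:,::-1]),(0,150,60),(8,255,255),(250,165,310,225),50); print(bb)
E
```

```text
[(array([264, 177,  28,  33, 671], dtype=int32), array([276.9896, 192.9687]))]
[(array([264, 177,  28,  33, 672], dtype=int32), array([277.0818, 193.2753]))]
[(array([269, 186,  23,  24, 387], dtype=int32), array([280.124 , 198.0724]))]
```

View pics/foam.png

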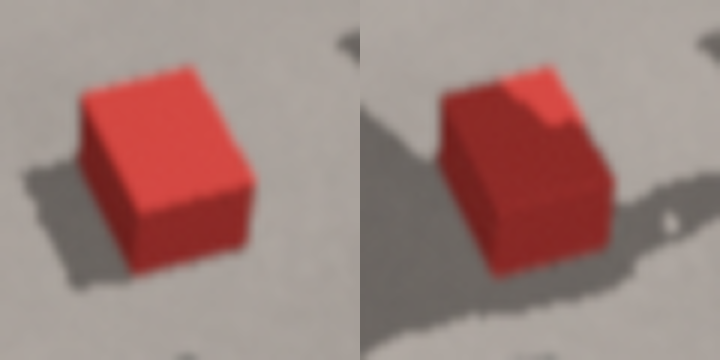

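Only the arm's shadow differs; the foam has not moved. Handing in.

```bash
python3 -c "
from h import *
print(ctrl.get_obs()['wrist_force']); print(hand_in())"
```

```text
[-0.1321  0.1574 -0.6325]
the job is handed in; nothing more can be done
None
```

The job is done and handed in at about 21.4 s of the 72 s.

- **Plug:** it stands in the small blue tray.
- **Chuck:** I set it in the bore by hand with a net push of about 9 N and let go. I then drove it home with three separate mallet blows, lifting the mallet clear between them. The wrist sensor read about 19, 22 and 63 N at the ends of the blows.
- **Mallet:** it stands on its striking face on the board, within about 1 mm of where it was picked up.

**Last checks:**
- **Chuck seating:** the scene camera shows the chuck 1.125 px lower than when hand-set, about 4.9 mm of the expected 5 mm. The third blow stopped hard, at the height expected for the shoulder on the face. I had no direct view of the shoulder meeting the face.
- **Bench:** the doll, lacquer, bottle, brush cup, phone, drill and centre matched the first picture with no shift. The foam matched poorly (0.82, 0.5 px), but a closer look showed only the arm's shadow across it.
- **Disagreement:** the scene and top cameras differed by up to about 14 mm in position, so I relied on the wrist camera for every grasp and fit.
- **Third blow:** at 63 N it was above the 15–30 N given for driving blows, because the chuck bottomed out, but well under the 120 N limit.

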